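Lock the sample clamp open against its end stop

TASK

Open the sample clamp on the bench for the next fillet: take its yellow T-knob, pull the sprung jaw out until it presses firmly on the rubber buffer of the red end stop (firmly, but without wrenching it), and while holding it there turn the knob clockwise, about a quarter turn, until it is tight, so that the jaw stays against the buffer when you let go. Leave the thermometer, basket, wash bottle and dish where they are.

Things in the scene. Friction and masses are not known exactly. Their poses are not given: they have to be found in the camera images.
- clamp: Sample clamp fixed to the bench: white board 340 x 120 x 14 mm, steel fixed jaw, guide rods. Origin on the bench under the T-knob's axis as it is with the jaw home. x axis level, along the rods, in the direction the jaw is pulled out (away from the fixed jaw, to the red stop); z up. Board from x = -115 to 225 mm. All but the knob is under 58 mm high.
- jaw: Sprung jaw: blue block 60 (along x) x 64 mm, top 58 mm above the bench, with a steel plate 104 mm wide. Axes and height of origin as the clamp's, at its origin when home. Slides only along clamp +x; its side at x = +30 mm meets the buffer after 60 to 113 mm. The spring pulls it home with 6 N, plus 0.04 N per mm out (friction 0.6 N); let go unlocked, it flies home.
- knob_grip (a point): Middle of the yellow T-knob's bar, on its vertical turning axis, 85 mm above the bench. The bar is 50 long (this point's x) x 13 thick (y) x 30 mm tall, from 66 to 96 mm above the bench. The knob sits on the moving jaw and travels with it, so it is also the handle to pull by.
- clamp_knob (a joint): T-knob angle in rad, clockwise seen from above; 0: bar along the clamp's x. Starts at 0 to 0.35, ends at 1.7. Free up to about 0.5 (drag 0.09 N m); then it bites on the rail, torque rising to 0.15 N m; at 0.9 it barely holds the jaw, from 1.2 safely. Let go, it turns back by 0.1 to 0.2, then stays.
- stop: Red fixed end stop 30 (along x) x 70 mm, top at 50 mm; origin on the bench under its middle, axes as the clamp's, 125 to 165 mm along clamp x. From its face (x = -15 mm) a black rubber buffer 18 mm across, 42 mm up, sticks out towards the jaw by 7.5 to 19.5 mm: varies, not reported. Rubber: 2.5 N per mm for 6 mm, then hard; 5 to 12 N on it is firm, 40 N wrenches it.
- thermometer: Probe thermometer lying on the cream tray: black handle 110 x 26 x 18 mm and a steel probe 110 mm long; origin at the underside where probe and handle meet, probe along +x. To be left alone.
- basket: Yellow slatted basket 200 x 150 x 70 mm; origin under its middle. To be left alone.
- wash_bottle: Clear bottle with a blue cap, 64 mm across and 170 mm tall; origin under its middle. To be left alone.
- dish: White bowl, 100 mm across and 35 mm tall; origin under its middle. To be left alone.

How it is judged:
On the way, in this order (a step that is already met when the one before it is completed fails the run):
1. the jaw is pulled out and pressed on the buffer with more than 3 N (contact force between jaw and stop above 3 N), for 0.2 s.
2. the knob is turned clockwise past 0.9 rad with the jaw still pressed on the buffer (value of joint clamp_knob above 0.9 rad and contact force between jaw and stop above 1 N), for 0.2 s.
At the end, for the whole second after the job is handed in: The released jaw stays at rest (under 10 mm/s), still pressing on the buffer of the end stop with more than 1 N, held by the clamp knob turned past 0.9 rad (all of step 2 and linear speed of jaw below 0.01 m/s); the robot touches nothing.
It fails at once if the jaw is wrenched against the end stop (over 40 N) (contact force between jaw and stop above 40 N).
It fails at once if the thermometer, basket, wash bottle or dish is moved more than 25 mm (distance of any of thermometer, basket, wash_bottle, dish from where it was at the start of the episode above 0.025 m).
It also fails if it takes over 58 s, if anything falls off the work surface, if the arm or the gripper's body presses on something with over 40 N, if the wrist force passes 120 N, or if a joint passes its speed limit or range.

ROBOT

A 7-joint arm with a two-finger parallel gripper is mounted at the origin on the work surface. World frame = base frame: x ahead of the robot, y to its left, z up, the work surface at z = 0. Lengths are in m, angles in rad, forces in N, time in s.
With the tool pointing down it reaches from about 0.35 to 0.9 m from the base axis. Payload 19.9 kg.
Tool frame: the origin (TCP) lies at the very end of the fingers, on their centre line; the grasp point (between the pads) lies 19 mm behind it; z points along the fingers, y is the line along which they close (so a half turn about z gives the same grasp; the last joint's range is limited). The gripper opens to 94 mm and grips with 3 to 60 N. Pads are 16 mm wide; open, the fingers measure 119 mm over their backs; the gripper's body (75 mm by 177 mm) begins 78 mm behind the grasp point.
Start: joints at [-1.256, 0.417, -0.01, 1.614, 0.005, 1.111, -0.053], TCP at [0.218, 0.586, 0.205] pointing down, gripper open.
Joint ranges: [-2.81, 2.81], [-0.39, 2.02], [-1.27, 1.25], [0.06, 2.57], [-1.19, 4.33], [0.19, 2], [-2.82, 2.82]. Speed limits (rad/s): [1.89, 1.89, 2.39, 2.39, 3.01, 3.01, 3.01].

INTERFACE

Orientations are given as a unit quaternion [x, y, z, w].
In Python, from cell import manip gives the robot as it stands. Calls block until the motion is done:
- manip.move_pose(position, orientation): joint-space move of the TCP to a pose.
- manip.move_linear(position, max_speed=0.15, rot=None): straight line of the TCP; rot=None keeps the orientation; max_speed is the mean speed in m/s.
- manip.set_joints(angles): joint-space move.
- manip.move_gripper(opening, strength=None): finger opening in m; strength is the grip in N (None keeps the last); returns when the fingers have stopped.
- manip.sleep(seconds).
- manip.ik(position, orientation): joint angles nearest the present ones, or None.
- manip.state(): the state.
- manip.camera(name): name is "scene" or "top"; returns a dict with "pixels" (480x640x3 uint8, red, green, blue), "z_map" (480x640 float32, m along the optical axis (not along the pixel's ray), 0 where there is no reading), "fovy" (degrees; the focal length in pixels is half the picture's height over the tangent of half this angle, whatever the lens; pixels are square), "cx", "cy" (the principal point, pixels), "rvec" (rotation vector, rad) and "tvec" (3), from world to camera coordinates, as OpenCV has them. Camera axes: x right, y down, z forward; pixel columns grow to the right and rows downward; lengths in m; the calibration is good to about 2 mm. A picture is of the moment at which its call begins.
A pose or a line that the arm cannot do raises manip.MotionError and nothing moves.
- manip.sign_off(): hands the job in; it is judged then, once.
The state is a dict: "time_s": time; "qpos": joint angles; "qvel": joint speeds; "joint_torque": joint torques, N m; "tcp_pos": TCP position; "eef_rot": TCP orientation; "contact_force": force on the tool from outside, world axes, zero at the start; "torque": the same for the moment, N m; "width": finger opening in m; "grasp_force": force on a finger pad.
Only numpy, scipy, OpenCV 4.12 (cv2) and the standard library are available. Lean on these libraries where they do the work, as an engineer would, in place of code of your own. Each camera call takes 0.05 s, during which the arm holds its last target. There are 200 camera calls.

## Working session

There is one attempt and no reset: what is moved stays moved. The work goes in short steps, each a Python script; the robot and the scene stay as the last script left them, time stands still between calls to the robot, and variables do not carry over. Pictures are saved under pics/ and viewed, at most 10 in all, crops included, and the job is handed in when it is done.

```bash
mkdir -p pics; ls
cat > h.py <<'E'
import numpy as np, cv2
from cell import manip
def cam(n):
    c=manip.camera(n); f=240/np.tan(np.radians(c["fovy"])/2)
    c["K"]=np.array([[f,0,c["cx"]],[0,f,c["cy"]],[0,0,1]]); c["R"]=cv2.Rodrigues(np.array(c["rvec"],float))[0]; c["t"]=np.array(c["tvec"],float).ravel()
    return c
def cloud(c):
    v,u=np.mgrid[:480,:640]; z=c["z_map"]
    p=np.stack([(u-c["cx"])/c["K"][0,0]*z,(v-c["cy"])/c["K"][1,1]*z,z],-1)
    return (p-c["t"])@c["R"]
E
python3 - <<'E'
from h import *
for n in("scene","top"):
    c=cam(n); cv2.imwrite(f"pics/{n}0.png",c["pixels"][...,::-1]); np.savez(f"{n}0.npz",**c)
    print(n,c["fovy"],c["cx"],c["cy"],-c["R"].T@c["t"],c["R"][2],(c["z_map"]>0).mean())
s=manip.state();print({k:np.round(v,3) for k,v in s.items()})
E
```

```text
pics
scene 52.3830119512852 311.5274269567336 249.28029562296175 [1.27855654 0.25470893 0.9641132 ] [-0.61787957 -0.17567423 -0.76639637] 0.996015625
top 52.230143293851 328.4669330568322 230.48940683080085 [0.43582067 0.04519348 1.47490528] [ 0.11088555  0.00665113 -0.99381093] 0.9959016927083333
{'time_s': np.float64(0.1), 'qpos': array([-1.255,  0.418, -0.01 ,  1.614,  0.005,  1.111, -0.053]), 'qvel': array([ 0.001, -0.001,  0.002, -0.   ,  0.001, -0.   ,  0.   ]), 'joint_torque': array([ 3.0000e-03, -8.5259e+01,  6.4100e-01, -4.2669e+01, -4.9000e-02,
        1.6000e-02, -0.0000e+00]), 'tcp_pos': array([0.218, 0.585, 0.205]), 'eef_rot': array([ 0.177,  0.984, -0.001, -0.   ]), 'contact_force': array([-0.135,  0.933,  0.357]), 'torque': array([-0.058,  0.013, -0.01 ]), 'grasp_force': np.float64(0.0), 'width': np.float64(0.094)}
```

View pics/top0.png

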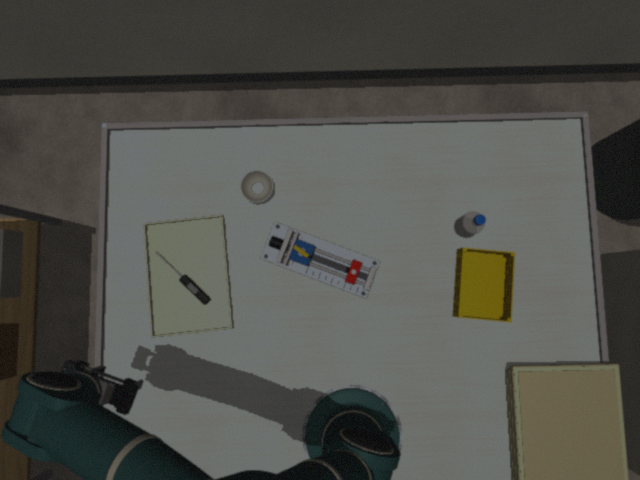

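View pics/scene0.png

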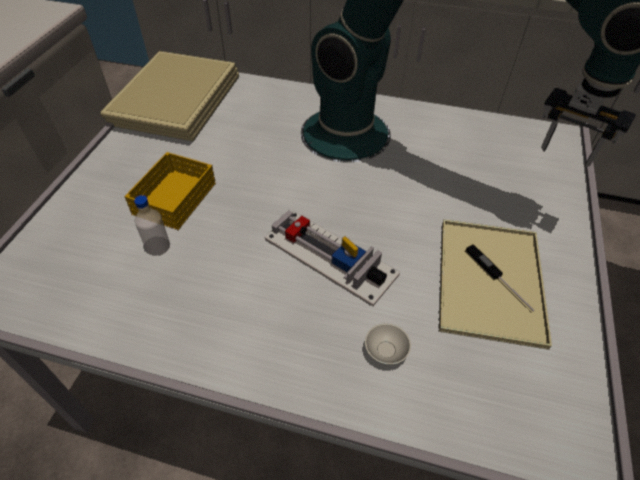

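The top view shows the clamp at (265–380, 225–298): blue jaw and yellow knob at about (302,252), red stop at (354,272). In the scene view the knob is at (348,243) and the stop at (297,228). Everything else is clear of the clamp.

Run:
```python
from h import *
roi={"top":(225,300,262,382),"scene":(205,302,262,402)}
D={}
for n in roi:
    c=dict(np.load(f"{n}0.npz")); P=cloud(c); a,b,l,r=roi[n]
    hsv=cv2.cvtColor(np.ascontiguousarray(c["pixels"]),cv2.COLOR_RGB2HSV).astype(int); H,S,V=hsv[...,0],hsv[...,1],hsv[...,2]
    M=np.zeros(H.shape,bool); M[a:b,l:r]=1
    for k,m in dict(yel=(H>17)&(H<35)&(S>120)&(V>60),blue=(H>100)&(H<125)&(S>110),red=((H<8)|(H>172))&(S>130)).items():
        m=m&M; p=P[m]; v,u=np.nonzero(m); zt=np.percentile(p[:,2],90)
        q=p[p[:,2]>zt-.008]; rect=cv2.minAreaRect((q[:,:2]*1000).astype(np.float32))
        D[n,k]=(c,u.mean(),v.mean())
        print(n,k,m.sum(),"px",u.mean().round(1),v.mean().round(1),"z",np.percentile(p[:,2],[5,50,95]).round(4),"top mean",q.mean(0).round(4),[np.round(x,1) for x in rect])
for k in("yel","blue","red"):
    pr=[c["K"]@np.c_[c["R"],c["t"]] for c,_,_ in (D["top",k],D["scene",k])]
    X=cv2.triangulatePoints(*pr,*[np.array([[D[n,k][1]],[D[n,k][2]]]) for n in("top","scene")]).ravel(); print(k,"tri",X[:3]/X[3])
c,_,_=D["scene","yel"]
ims=[cv2.resize(np.load(f"{n}0.npz")["pixels"][a:b,l:r],(800,300) if 0 else None,fx=5,fy=5,interpolation=cv2.INTER_CUBIC) for n,(a,b,l,r) in (("top",(225,283,265,382)),("scene",(215,275,275,392)))]
im=np.vstack([i[:,:585] for i in ims]); cv2.imwrite("pics/crop.png",np.clip(im[...,::-1]*1.3,0,255).astype(np.uint8)); print(im.shape)
```

```text
top yel 65 px 300.9 251.1 z [0.0908 0.0954 0.1007] top mean [0.5329 0.1335 0.0959] [array([533.2, 133.6]), array([48.6, 10.7]), np.float64(52.1)]
top blue 285 px 302.1 252.3 z [0.0535 0.0583 0.0631] top mean [0.5322 0.1328 0.0587] [array([533. , 133.5]), array([57.5, 59.9]), np.float64(66.6)]
top red 194 px 353.1 271.6 z [0.0455 0.0501 0.0548] top mean [ 0.4729 -0.0139  0.0508] [array([473.6, -13.8]), array([30.3, 65.2]), np.float64(70.0)]
scene yel 130 px 349.9 245.2 z [0.0771 0.0933 0.0969] top mean [0.5362 0.1362 0.0939] [array([535.2, 135.4]), array([48.6, 13.2]), np.float64(51.7)]
scene blue 392 px 345.5 258.7 z [0.0354 0.0566 0.0599] top mean [0.549  0.1344 0.0603] [array([898.5, 175.1]), array([773. ,  74.8]), np.float64(6.3)]
scene red 311 px 296.6 228.9 z [0.0269 0.0477 0.0517] top mean [ 0.4816 -0.011   0.0527] [array([863.8, 101.5]), array([882.4,  58.5]), np.float64(16.5)]
yel tri [0.53341243 0.13567644 0.08546338]
blue tri [0.53410289 0.13180613 0.03396403]
red tri [ 0.4736037  -0.01457041  0.03403789]
(590, 585, 3)
```

View pics/crop.png

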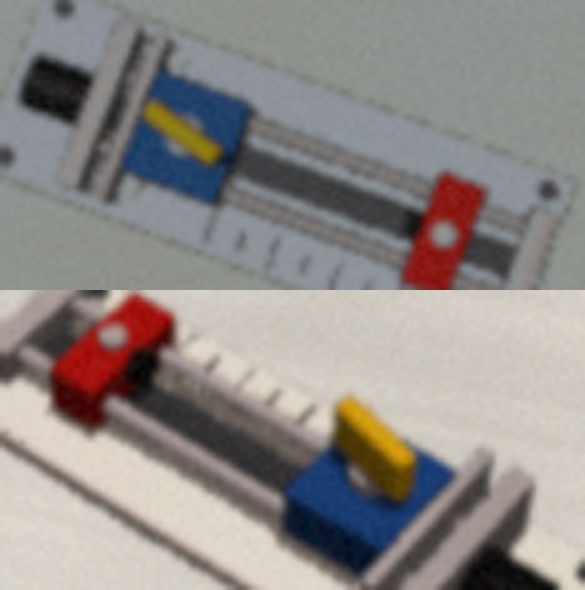

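Knob axis is at about (0.5335, 0.134), triangulated height 0.0855 (expected 0.085). The stop is 159.5 mm along −112.2°, which lies within 125–165 mm. The bar points at −128°, so the knob starts at about 0.28 rad. Next: check IK for the whole turn, then approach.

```bash
cat >> h.py <<'E'
from scipy.spatial.transform import Rotation as Ro
A0=np.radians(-112.2); d=np.array([np.cos(A0),np.sin(A0),0]); lat=np.array([-d[1],d[0],0])
KN=np.array([.5335,.1342,0])
def q(th,flip=0):  # tool x along bar at clamp_knob angle th
    b=A0-th+np.pi*flip; x=np.array([np.cos(b),np.sin(b),0]); z=np.array([0,0,-1.]); return Ro.from_matrix(np.c_[x,np.cross(z,x),z]).as_quat()
def F():
    s=manip.state(); f=s["contact_force"]; return np.array([f@d,f@lat,f[2],s["torque"][2],s["width"],s["grasp_force"],s["time_s"]])
E
python3 - <<'E'
from h import *
np.set_printoptions(precision=3,suppress=True)
for fl in(0,1):
    for th,dx in((.28,0),(.28,.105),(1.0,.105),(1.68,.105)):
        print(fl,th,np.array(manip.ik(KN+d*dx+[0,0,.068],q(th,fl)) or np.nan) if True else 0)
E
```

```text
Traceback (most recent call last):
ValueError: The truth value of an array with more than one element is ambiguous. Use a.any() or a.all()
```

Run:
```python
from h import *
np.set_printoptions(precision=3,suppress=True)
for fl in(0,1):
    for th,dx in((.28,0),(.28,.105),(1.0,.105),(1.68,.105)):
        print(fl,th,manip.ik(KN+d*dx+[0,0,.068],q(th,fl)))
```

```text
0 0.28 [-0.327  0.459  0.03   1.914 -0.019  0.769  2.188]
0 0.28 [-0.275  0.381  0.164  2.05  -0.092  0.717  2.421]
0 1.0 [-0.393  0.391  0.306  2.054 -0.175  0.72   1.777]
0 1.68 [-0.468  0.402  0.396  2.056 -0.229  0.725  1.147]
1 0.28 [-0.772  0.528  0.6    1.929 -0.405  0.806 -0.618]
1 0.28 [-0.63   0.438  0.598  2.061 -0.36   0.744 -0.475]
1 1.0 [-0.7    0.461  0.688  2.063 -0.424  0.758 -1.136]
1 1.68 [-0.97   0.648  1.084  2.07  -0.757  0.89  -1.516]
```

Run:
```python
from h import *
np.set_printoptions(precision=3,suppress=True)
manip.move_gripper(.05,5)
manip.move_pose(KN+[0,0,.15],q(.28)); print(F())
manip.move_linear(KN+[0,0,.068],.1); print(F())
c=cam("scene"); i=cv2.resize(c["pixels"][150:290,270:410],None,fx=4,fy=4,interpolation=cv2.INTER_CUBIC); cv2.imwrite("pics/g.png",i[...,::-1])
manip.move_gripper(0,6); print(F(),manip.state()["tcp_pos"])
```

```text
[-0.699 -0.194 -0.093  0.029  0.05   0.     2.95 ]
[-0.218  0.222  0.136  0.049  0.05   0.     3.917]
[ 0.562 -1.201  0.754  0.093  0.013  5.99   4.625] [0.533 0.134 0.068]
```

View pics/g.png

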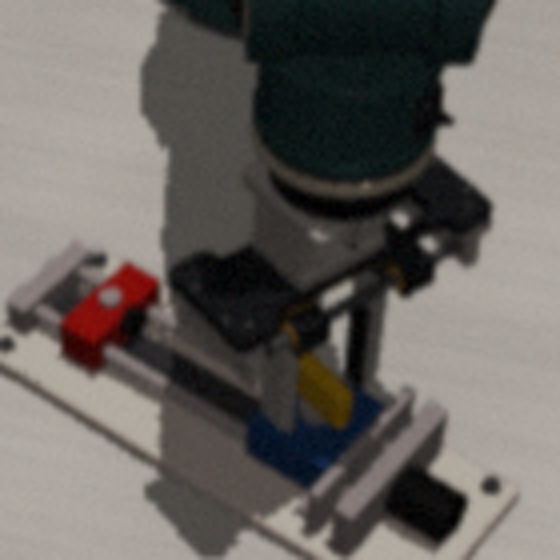

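The picture shows the yellow bar between the fingers, with the jaw home at the lower middle and the stop at the left. The fingers closed to 13 mm, which matches the bar, so it is gripped. Now pull, with force feedback.

Run:
```python
from h import *
np.set_printoptions(precision=2,suppress=True)
manip.move_gripper(0,55); print(F())
p0=np.array(manip.state()["tcp_pos"]); np.save("p0.npy",p0)
off=0
for x in(.02,.05,.085,.09,*np.arange(.0915,.116,.0015)):
    manip.move_linear(p0+d*x+lat*off,.06 if x<.091 else .03); manip.sleep(.1)
    f=np.mean([F() for _ in range(1)],0); print(round(x*1e3,1),f,((manip.state()["tcp_pos"]-p0)@d*1e3).round(1))
    if x==.085: base=f[0]
    if abs(f[1])>8: print("lateral");break
    if x>.085 and base-f[0]>5: break
```

```text
[-0.19 -1.21  1.16  0.09  0.01 54.94  4.84]
20.0 [-6.89 -0.4  -3.81  0.03  0.01 54.94  5.42] 19.0
50.0 [-7.67  1.52 -4.67  0.06  0.01 54.94  6.17] 48.9
85.0 [-9.05  2.28 -6.29  0.01  0.01 54.94  7.01] 83.7
90.0 [-9.31  2.32 -5.38  0.05  0.01 54.94  7.36] 88.7
91.5 [-9.17  1.19 -6.19  0.01  0.01 54.95  7.71] 90.1
93.0 [-8.82  2.66 -5.9   0.06  0.01 54.94  8.06] 91.6
94.5 [-8.98  2.54 -5.76  0.08  0.01 54.95  8.41] 93.1
96.0 [-9.98  2.22 -6.09  0.06  0.01 54.94  8.76] 94.6
97.5 [-9.53  1.04 -6.12  0.03  0.01 54.95  9.11] 96.1
99.0 [-8.99  2.08 -6.37  0.01  0.01 54.95  9.46] 97.6
100.5 [-8.55  2.16 -7.1   0.06  0.01 54.95  9.81] 99.1
102.0 [-10.31   2.09  -6.23   0.01   0.01  54.95  10.16] 100.6
103.5 [-8.85  2.34 -6.82  0.06  0.01 54.95 10.51] 102.1
105.0 [-9.34  2.44 -6.52  0.06  0.01 54.95 10.86] 103.5
106.5 [-9.74  2.53 -7.1  -0.01  0.01 54.95 11.21] 105.1
108.0 [-9.85  3.09 -6.24  0.07  0.01 54.95 11.56] 106.6
109.5 [-11.58   2.22  -6.7    0.04   0.01  54.95  11.91] 107.9
111.0 [-13.64   2.14  -8.67   0.05   0.01  54.95  12.26] 109.0
112.5 [-15.71   2.94 -10.55   0.     0.01  54.95  12.61] 110.1
```

Contact at about 107 mm of travel. The force is now about 6 N above the plateau, rising as 2.5 N/mm rubber should. Press slightly more, then turn in steps, holding the axial force until the knob bites.

Run:
```python
from h import *
np.set_printoptions(precision=2,suppress=True)
p0=np.load("p0.npy"); x=.1145
manip.move_linear(p0+d*x,.03); manip.sleep(.3); print(F())
for th in np.arange(.4,1.61,.1):
    manip.move_linear(p0+d*x,.05,rot=q(th)); manip.sleep(.15)
    f=F(); s=manip.state(); xa=Ro.from_quat(s["eef_rot"]).as_matrix()[:,0]
    tha=(A0-np.arctan2(xa[1],xa[0])+np.pi)%(2*np.pi)-np.pi
    print(round(th,2),tha.round(3),f,((s["tcp_pos"]-p0)@d*1e3).round(1),round(x*1e3,1))
    if abs(f[3])>.8 or abs(f[0])>30: print("stop");break
    if th<.85: x+=np.clip((f[0]+18)*.0003,-.0008,.0008)
```

```text
[-19.6    2.79 -11.52  -0.02   0.01  54.95  13.16]
0.4 0.398 [-19.16   2.97 -11.98  -0.08   0.01  54.98  13.57] 111.5 114.5
0.5 0.498 [-18.44   3.93 -11.73  -0.12   0.01  54.98  13.97] 111.2 114.2
0.6 0.598 [-18.57   4.03 -12.25  -0.03   0.01  54.97  14.38] 111.3 114.0
0.7 0.698 [-16.84   3.32 -11.34  -0.08   0.01  54.97  14.78] 111.2 113.8
0.8 0.798 [-18.1    3.82 -11.6   -0.06   0.01  54.97  15.18] 111.4 114.2
0.9 0.898 [-17.82   4.23 -11.    -0.07   0.01  54.96  15.57] 111.4 114.2
1.0 0.998 [-17.96   4.78 -10.37  -0.     0.01  54.96  15.97] 111.4 114.2
1.1 1.098 [-16.7    4.77  -9.27   0.02   0.01  54.96  16.38] 111.5 114.2
1.2 1.198 [-16.72   4.82  -8.83  -0.03   0.01  54.96  16.77] 111.5 114.2
1.3 1.298 [-15.24   5.15  -7.68   0.     0.01  54.95  17.18] 111.6 114.2
1.4 1.398 [-16.02   4.97  -6.97   0.01   0.01  54.95  17.57] 111.7 114.2
1.5 1.498 [-13.97   3.64  -6.11   0.05   0.01  54.95  17.98] 111.7 114.2
1.6 1.598 [-14.     4.24  -5.35   0.03   0.01  54.95  18.38] 111.8 114.2
```

Run:
```python
from h import *
np.set_printoptions(precision=2,suppress=True)
p0=np.load("p0.npy")
for x in(.1137,.1132,.1127,.1122):
    manip.move_linear(p0+d*x,.03); manip.sleep(.2); f=F()
    print(x,f,((manip.state()["tcp_pos"]-p0)@d*1e3).round(2))
    if f[0]>-4: break
```

```text
0.1137 [-11.15   4.62  -4.15   0.07   0.01  54.94  18.82] 111.68
0.1132 [-9.65  3.94 -3.51  0.05  0.01 54.94 19.27] 111.57
0.1127 [-6.82  3.67 -0.77  0.02  0.01 54.94 19.73] 111.53
0.1122 [-3.54  5.    0.16  0.08  0.01 54.94 20.18] 111.46
```

The lock holds: the hand is unloaded from 14 to 3.5 N and the jaw stayed put. Release, retreat and look.

Run:
```python
from h import *
np.set_printoptions(precision=2,suppress=True)
manip.move_gripper(.05); print(F())
p=np.array(manip.state()["tcp_pos"]); manip.move_linear(p+[0,0,.12],.12)
manip.set_joints([-1.256,0.417,-0.01,1.614,0.005,1.111,-0.053]); print(F())
ims=[]
for n,(a,b,l,r) in (("top",(225,283,265,382)),("scene",(205,285,265,382))):
    c=cam(n); P=cloud(c); ims.append(cv2.resize(c["pixels"][a:b,l:r],None,fx=4,fy=4,interpolation=cv2.INTER_CUBIC))
    hsv=cv2.cvtColor(np.ascontiguousarray(c["pixels"]),cv2.COLOR_RGB2HSV); m=cv2.inRange(hsv,(17,120,60),(35,255,255))>0; k=np.zeros_like(m);k[a:b,l:r]=1
    g=P[m&k]; g=g[g[:,2]>.08]; rc=cv2.minAreaRect((g[:,:2]*1000).astype(np.float32)); print(n,rc,"travel",(np.array(rc[0])/1e3-KN[:2])@d[:2]*1e3)
cv2.imwrite("pics/end.png",np.vstack(ims)[...,::-1])
```

```text
[ 0.8   0.03 -0.1  -0.06  0.05  0.   20.92]
[ 0.21  0.2  -0.35  0.03  0.05  0.   24.27]
top ((491.5519104003906, 31.18169403076172), (8.546858787536621, 45.17079544067383), 88.68685150146484) travel 111.23131837372158
scene ((493.2752380371094, 34.33760452270508), (12.60366153717041, 50.821250915527344), 86.90123748779297) travel 107.65821021073417
```

View pics/end.png

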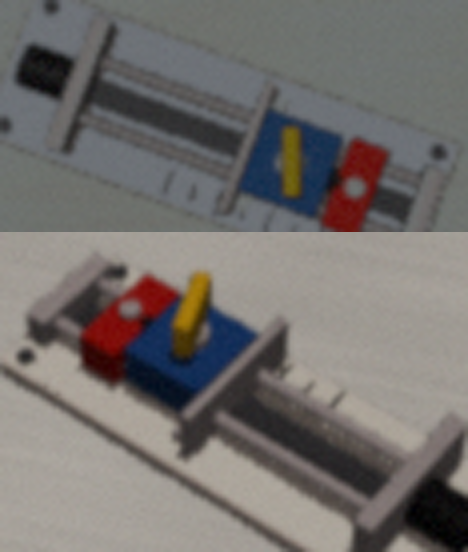

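The picture shows the jaw against the buffer, with the bar (top crop, about (290,160)) roughly crosswise and the arm clear. One averaged check for creep and for the knob angle before handing in.

Run:
```python
from h import *
def meas(N=10):
    o=[]
    for _ in range(N):
        c=cam("scene"); P=cloud(c); hsv=cv2.cvtColor(np.ascontiguousarray(c["pixels"]),cv2.COLOR_RGB2HSV)
        k=np.zeros((480,640),bool);k[205:285,265:382]=1
        m=(cv2.inRange(hsv,(17,120,60),(35,255,255))>0)&k; g=P[m]; g=g[g[:,2]>.088][:,:2]; (w,V)=np.linalg.eigh(np.cov(g.T))
        a=np.arctan2(V[1,1],V[0,1]); b=P[(cv2.inRange(hsv,(100,110,0),(125,255,255))>0)&k]; b=b[(b[:,2]>.045)&(b[:,2]<.07)]
        o.append([(A0-a)%np.pi,(g.mean(0)-KN[:2])@d[:2]*1e3,np.median(b[:,:2]@d[:2])*1e3])
    return np.mean(o,0).round(3),(np.std(o,0)/N**.5).round(3)
print(meas()); manip.sleep(3); print(meas()); print(manip.state()["time_s"])
```

```text
(array([   1.114,  105.119, -224.796]), array([0.041, 0.837, 0.155]))
(array([   1.11 ,  104.393, -224.766]), array([0.04 , 1.21 , 0.091]))
28.375
```

No creep (jaw 0.03 mm over 3 s). The depth-based angle is noisy, so one more check by pixels: the bar top projected onto its known plane in the top view, before and after.

Run:
```python
from h import *
def ang(c):
    hsv=cv2.cvtColor(np.ascontiguousarray(c["pixels"]),cv2.COLOR_RGB2HSV).astype(int)
    k=np.zeros((480,640),bool);k[225:300,262:382]=1
    m=(hsv[...,0]>17)&(hsv[...,0]<35)&(hsv[...,1]>100)&k
    v,u=np.nonzero(m); r=np.c_[(u-c["cx"])/c["K"][0,0],(v-c["cy"])/c["K"][1,1],np.ones(len(u))]@c["R"]; C=-c["R"].T@c["t"]
    X=(C+r*((.094-C[2])/r[:,2])[:,None])[:,:2]; w,V=np.linalg.eigh(np.cov(X.T)); return (A0-np.arctan2(V[1,1],V[0,1]))%np.pi, (X.mean(0)-KN[:2])@d[:2]*1e3,(12*w[::-1])**.5*1e3
print(ang(dict(np.load("top0.npz"))))
for _ in range(3): print(ang(cam("top")))
```

```text
(np.float64(0.2610255739686851), np.float64(0.9612395728390661), array([49.66246081, 11.46643106]))
(np.float64(1.2077615849484182), np.float64(111.21816960215266), array([48.05811703, 10.98445156]))
(np.float64(1.2077615849484182), np.float64(111.21816960215266), array([48.05811703, 10.98445156]))
(np.float64(1.2077615849484182), np.float64(111.21816960215266), array([48.05811703, 10.98445156]))
```

Knob at 1.21 rad, which is past "safe". Travel is 110.3 mm, so the rubber is compressed about 3 mm (about 7 N), and it is stable.

```bash
python3 -c "
from cell import manip
print(manip.sign_off())"
```

```text
the job is handed in; nothing more can be done
None
```

I handed the job in with the jaw resting on the buffer at roughly 7 N, held by the knob at about 1.21 rad and showing no creep over 3 s; the arm is clear and nothing else on the bench was touched, but the hand-in returned no verdict.

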